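# Snap a spring clip onto the test tube and slide it up to the stop collar

## Task

Pick up the orange spring clip by its tab and press it straight down over the bare stretch of the steel tube, well clear of the brass collar, until both arms have snapped past the tube's widest point and the clip is fully home. Then slide it along the tube to the brass collar, keep it pressed firmly against the collar for about a second, and let go of it there. Work by feel and gently, without forcing the clip against the tube or the collar, and leave the grease jar and the regulator where they are.

Things in the scene. Friction and masses are not known exactly. Their poses are not given: they have to be found in the camera images.
- clip: Loose spring clip, 60 g, standing on its feet; same either way round. Origin on the axis of its 22 mm bore, which runs along its y; z up. A 36 x 26 mm shoulder 11 to 20 mm above the origin, its underside the bore's saddle; the tab on top. Sprung arms at x = +-15 mm with lips below the bore and flared feet to 18 mm under the origin, 34 mm apart.
- clip_tab (a point): Middle of the clip's orange tab, where to grip it: 36 mm above the clip's origin. Tab 16 mm thick in the clip's x, 26 mm long in its y, from 20 to 51 mm above the origin.
- clip_arm_r (a joint): Grey sprung arm at +x of the clip (the other one mirrors it): 0 rad shut, about 0.15 when its lip passes the tube's widest point, near 0.02 snapped on. Feet meet the tube with the clip's origin 18 mm above the tube's axis; it takes about 10 N down, then the arms pull it down with up to 10 N until the saddle stops hard, origin within 1 mm of the axis. Slides along the tube with 1 to 4 N.
- stand: Fixed aluminium base, 90 mm in x, 236 in y, 25 high; origin under its centre on the bench. Above it along its y lies a steel tube, 22 mm thick, 250 long, centred over the origin in x and y. The tube's axis is 79 to 91 mm above the origin, set anew each time, not measured: feel for it. Black blocks hold it at y = -112 to -88 and 88 to 112 mm, no higher than the tube.
- stand_bare (a point): Point on top of the base, 35 mm from the stand's origin towards its -y, under the bare stretch of tube. The tube is bare from y = -88 mm (stand frame) to the fixed brass collar, 36 mm across and 16 long, whose near face lies anywhere from y = 22 to 62 mm, not measured: feel for it.
- grease_jar: Bystander, loose: grease jar with a white lid and a yellow band, 69 mm across, 62 mm high; origin under its centre. Not to be moved.
- regulator_b: Bystander, loose: black breathing regulator with a round cover, 116 x 163 x 51 mm; origin under its centre. Not to be moved.
There are look-alikes about, which are no part of the job. What is shaped like the clip but blue or pink is not meant.

How it is judged:
By the outcome, as a careful person would: the job done as asked, in the order asked, and still so for the second after the job is handed in, with the robot touching nothing.
It also fails if it takes over 58 s, if anything falls off the work surface, if the arm or the gripper's body presses on something with over 40 N, if the wrist force passes 120 N, or if a joint passes its speed limit or range.

## Robot

A 6-joint arm with a two-finger parallel gripper is mounted at the origin on a cart in front of the work surface, level with it; the furniture and walls round the work are solid. World frame = base frame: x ahead of the robot, y to its left, z up, the work surface at z = 0. Lengths are in mm, angles in rad, forces in N, time in s.
With the tool pointing down it reaches from about 325 to 775 mm from the base axis. Payload 5.5 kg.
Tool frame: the origin (TCP) lies at the very end of the fingers, on their centre line; the grasp point (between the pads) lies 19 mm behind it; z points along the fingers, y is the line along which they close (so a half turn about z gives the same grasp; the last joint's range is limited). The gripper opens to 88 mm and grips with 3 to 60 N. Pads are 20 mm wide; open, the fingers measure 115 mm over their backs; the gripper's body (75 mm by 178 mm) begins 61 mm behind the grasp point.
Start: joints at [-1.353, 0.091, 1.231, -0, 1.82, -0.057], TCP at [162.812, -577.502, 222.631] pointing down, gripper open.
Joint ranges: [-2.87, 2.87], [-0.86, 2.18], [0.17, 2.46], [-1.51, 4.65], [0.06, 2.69], [-2.65, 2.65]. Speed limits (rad/s): [2.57, 2.57, 3.01, 3.14, 3.14, 3.14].

## Interface

Orientations are given as a unit quaternion [w, x, y, z].
In Python, from plant import manip gives the robot as it stands.
- The arm moves only by the shell command python3 -m handwheel 'ROWS' [OPENING]. ROWS is JSON, a list of rows, each a list of 4 numbers: the shift along the tool's x, y, z in mm, then the turn about the tool's z in rad. A call has 1 to 5 rows; each row shifts and turns the commanded pose from where the row before left it, along the tool's axes as they then stand; what a row does not reach is not made up. A row lasts 1/12 s, in which the tool goes at most 41.7 mm and 7.16 degrees, less where a joint would pass 70% of its speed; a pose out of reach is approached as far as the arm can. A call with a gripper value outside its range is refused whole. OPENING is the closure, from 0 (fully open) to 1 (shut), set as the call begins (- or left out, the last holds). The fingers move at their own pace and stop on an object; the grip force is fixed at half the most. Time passes only in rows, so rows that do not move let the fingers close. It gives the time, the measured TCP pose, the force, the opening and the grip force at its end, in the units of the state.
- manip.read_state(): the state, without advancing time (a new reading comes with each control period).
- manip.grab_frame(name): name is "scene" or "side" or "wrist"; returns a dict with "image" (384x512x3 uint8, red, green, blue), "range_z" (384x512 float32, mm along the optical axis (not along the pixel's ray), 0 where there is no reading), "vfov" (degrees; the focal length in pixels is half the picture's height over the tangent of half this angle, whatever the lens; pixels are square), "cx", "cy" (the principal point, pixels), "R" (3x3) and "t" (3): a world point X has camera coordinates R X + t; the wrist camera has in their place "hand_eye" (4x4, takes a point from camera to tool coordinates, whose origin is the TCP and whose axes are the flange's). Camera axes: x right, y down, z forward; pixel columns grow to the right and rows downward; lengths in mm; the calibration is good to about 2 mm. A picture is of the moment at which its call begins: read the wrist's pose just before it.
- manip.sign_off(): hands the job in; it is judged then, once.
The state is a dict: "time_s": time; "joint_positions": joint angles; "joint_velocities": joint speeds; "joint_torque": joint torques, N m; "ee_pos": TCP position; "tool_rot": TCP orientation; "wrist_force": force on the tool from outside, world axes, zero at the start; "moment": the same for the moment, N m; "opening": finger opening in mm; "grip_force": force on a finger pad.
Only numpy, scipy, OpenCV 4.12 (cv2) and the standard library are available. Lean on these libraries where they do the work, as an engineer would, in place of code of your own. Each camera call takes 0.05 s, during which the arm holds its last target. There are 200 camera calls.

## Working session

There is one attempt and no reset: what is moved stays moved. The work goes in short steps, Python scripts to look and compute and a shell command to move; the robot and the scene stay as the last step left them, time stands still between calls to the robot, and variables do not carry over. Pictures are saved under pics/ and viewed, at most 10 in all, crops included, and the job is handed in when it is done.

```bash
ls; mkdir -p pics; cat > h.py <<'E'
import numpy as np, cv2
from plant import manip
def grab(n):
    s=manip.read_state(); f=manip.grab_frame(n); f['s']=s; return f
def cloud(f):
    im=f['image'];h,w=im.shape[:2];fl=h/2/np.tan(np.radians(f['vfov'])/2)
    z=f['range_z'].astype(float);v,u=np.mgrid[:h,:w]
    P=np.stack([(u-f['cx'])/fl*z,(v-f['cy'])/fl*z,z],-1)
    if 'R' in f: W=(P-np.array(f['t']))@np.array(f['R'])
    else:
        H=np.array(f['hand_eye']);P=P@H[:3,:3].T+H[:3,3]
        q=f['s']['tool_rot'];from scipy.spatial.transform import Rotation as Ro
        W=P@Ro.from_quat([q[1],q[2],q[3],q[0]]).as_matrix().T+np.array(f['s']['ee_pos'])
    W[z==0]=np.nan
    return W
E
python3 - <<'E'
from h import *
for n in ['scene','side']:
    f=grab(n);W=cloud(f);np.savez('/tmp/'+n,im=f['image'],W=W)
    cv2.imwrite(f'pics/{n}0.png',f['image'][:,:,::-1])
    hsv=cv2.cvtColor(f['image'],cv2.COLOR_RGB2HSV)
    m=cv2.inRange(hsv,(5,150,100),(18,255,255))
    k,l,st,c=cv2.connectedComponentsWithStats(m)
    for i in range(1,k):
        if st[i,4]>40: print(n,st[i],np.nanmedian(W[l==i],0).round(),np.nanmin(W[l==i],0).round(),np.nanmax(W[l==i],0).round())
s=manip.read_state();print(s)
E
```

```text
pics
scene [ 15  54  19  37 353] [888. 306. 529.] [878. 290. 478.] [922. 313. 563.]
scene [466 115  46  69 229] [ -152. -1817.  -767.] [ -264. -1850.  -785.] [   -8. -1769.  -368.]
scene [471 177  41  13 116] [ -187. -1796.  -803.] [ -273. -1827.  -824.] [  -45. -1771.  -781.]
scene [270 199  14  15 120] [424. -44.  52.] [410. -64.  20.] [448. -34.  74.]
side [454 116  15   7  49] [ -244. -1797.  -793.] [ -286. -1824.  -813.] [ -210. -1776.  -771.]
side [272 184  15  18 176] [428. -43.  52.] [413. -61.  13.] [447. -34.  75.]
{'time_s': 0.1, 'joint_positions': array([-1.35271616e+00,  9.17793027e-02,  1.23174027e+00, -2.34065871e-06,
        1.81980901e+00, -5.67024685e-02]), 'joint_velocities': array([ 6.14936482e-05, -2.44100835e-03, -3.83463526e-03,  1.27167195e-04,
        8.10625442e-04,  1.60282325e-03]), 'joint_torque': array([ 3.99973855e-03, -4.47857845e+01, -4.07568347e+01,  7.01457309e-02,
        2.84333504e-02, -1.10937531e-04]), 'ee_pos': array([ 162.74165233, -577.23401705,  221.63673956]), 'tool_rot': array([-8.65048030e-04,  9.90576317e-01,  1.36959146e-01, -7.10897909e-05]), 'wrist_force': array([-0.65772386,  0.05065666, -0.90508536]), 'moment': array([-0.03129693, -0.01221999, -0.01464867]), 'grip_force': 0.0, 'opening': 87.33062683736959}
```

```bash
python3 - <<'E'
from h import *
a=np.load('/tmp/scene.npz');
cv2.imwrite('pics/scene_b.png',cv2.resize(a['im'][100:370,60:420,::-1],None,fx=2.2,fy=2.2,interpolation=2))
a=np.load('/tmp/side.npz');
cv2.imwrite('pics/side_b.png',a['im'][:,:,::-1])
E
```

```text
(no output)
```

View pics/scene_b.png

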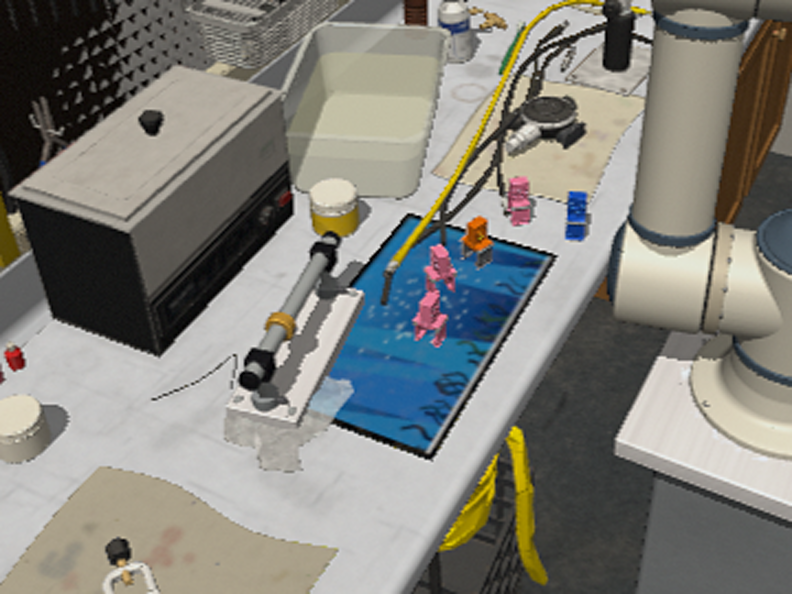

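View pics/side_b.png

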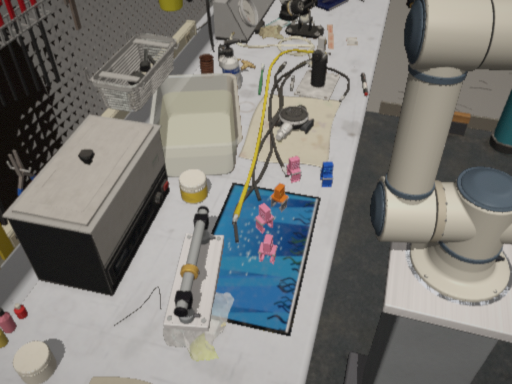

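The scene view shows the orange clip at about crop (477,240). The tube runs from (330,245) to (255,370), with the brass collar at (280,325) and the jar near the tube's far end. Pink and blue decoys stand nearby.

```bash
python3 - <<'E'
from h import *
for n in ['scene','side']:
    a=np.load(f'/tmp/{n}.npz');im,W=a['im'],a['W'];x,y,z=np.moveaxis(W,-1,0)
    hsv=cv2.cvtColor(im,cv2.COLOR_RGB2HSV)
    reg=(x>300)&(x<800)&(y>-250)&(y<350)
    # bench height
    print(n,'bench z',np.nanpercentile(z[reg&(abs(z)<12)],[10,50,90]).round(1))
    # base: white bright at z 20..30
    b=(reg&(abs(z-25)<5)&(x>380)).astype(np.uint8)
    b=cv2.morphologyEx(b,cv2.MORPH_OPEN,np.ones((2,2)))
    k,l,st,c=cv2.connectedComponentsWithStats(b)
    i=1+np.argmax(st[1:,4]);p=W[l==i][:,:2].astype(np.float32)
    print(st[i],cv2.minAreaRect(p))
    t=(reg&(z>70)&(z<115)&(x>450)).astype(np.uint8)
    k,l,st,c=cv2.connectedComponentsWithStats(t)
    for i in range(1,k):
        if st[i,4]>80:
            p=W[l==i];print('tube?',st[i],p.min(0).round(),p.max(0).round(),np.percentile(p[:,2],95).round(1),cv2.minAreaRect(p[:,:2].astype(np.float32)))
    br=cv2.inRange(hsv,(15,80,80),(26,255,230)).astype(bool)&reg&(z>60)&(z<120)
    print('brass',br.sum(),np.nanmedian(W[br],0) if br.any() else 0)
    o=cv2.inRange(hsv,(5,150,60),(18,255,255)).astype(bool)&reg
    tp=W[o&(z>62)];print('tab top',len(tp),tp.mean(0).round(1),tp.max(0).round(1),cv2.minAreaRect(tp[:,:2].astype(np.float32)))
    j=cv2.inRange(hsv,(0,0,150),(180,70,255)).astype(bool)&reg&(z>57)&(z<67)
    k,l,st,c=cv2.connectedComponentsWithStats(j.astype(np.uint8))
    i=1+np.argmax(st[1:,4]);p=W[l==i];print('jar',cv2.minEnclosingCircle(p[:,:2].astype(np.float32)))
E
```

```text
scene bench z [-3.2 -0.   3.8]
[ 178  232   48   62 1202] ((519.892822265625, 214.895751953125), (60.662349700927734, 231.2941436767578), 15.045255661010742)
tube? [ 189  139   65   24 1023] [ 596. -250.   71.] [ 800. -112.  115.] 84.2 ((698.0327758789062, -186.1612091064453), (202.57351684570312, 137.17266845703125), 4.070330619812012)
tube? [  94  163  160   84 1879] [ 558. -175.   70.] [799. 311. 115.] 112.6 ((697.9276733398438, 63.983489990234375), (527.29541015625, 153.0751190185547), 72.94146728515625)
tube? [168 205  47  73 843] [503.  81.  71.] [578. 350. 109.] 103.7 ((540.1088256835938, 215.22903442382812), (35.5279541015625, 271.4580383300781), 11.313775062561035)
brass 93 [528.33744689 257.65314867 101.40292444]
tab top 40 [428.2 -39.7  69.8] [529.7 260.8 101.1] ((472.45025634765625, 101.02261352539062), (339.11846923828125, 16.862274169921875), 73.13104248046875)
jar ((643.8474731445312, -32.57207489013672), 35.89357376098633)
side bench z [-1.   1.5  4.6]
[ 164  234   61   95 2572] ((529.2088623046875, 215.68759155273438), (83.89371490478516, 256.0418395996094), 17.841285705566406)
tube? [ 160  113   78   33 1854] [ 570. -250.   74.] [ 800. -110.  113.] 82.0 ((692.9139404296875, -199.68157958984375), (216.83099365234375, 146.87051391601562), 14.183451652526855)
tube? [  54  144  184  136 2734] [ 565. -149.   70.] [800. 309. 115.] 112.7 ((700.8762817382812, 74.74188232421875), (505.0353088378906, 143.70960998535156), 73.47183227539062)
tube? [ 173  205   36  112 1481] [506.  84.  71.] [583. 350. 111.] 105.5 ((542.78662109375, 216.8233642578125), (37.00410842895508, 268.9246826171875), 10.916108131408691)
brass 161 [531.98910897 258.48264287 104.27631366]
tab top 57 [430.1 -46.4  70.4] [439.6 -37.2  75.1] ((430.5723876953125, -48.52439880371094), (21.550777435302734, 14.6070556640625), 73.20256042480469)
jar ((647.3314819335938, -32.623138427734375), 35.497737884521484)
```

```bash
R='x'; python3 -m handwheel '[[15,-16,0,0],[25,-27,0,0],[25,-27,0,0],[25,-27,0,0],[25,-27,0,0]]'; python3 -m handwheel '[[25,-27,0,0],[25,-27,0,0],[25,-27,0,0],[25,-27,0,0],[25,-27,0,0]]' | tail -c 400;  python3 -m handwheel '[[25,-27,0,0],[25,-27,0,0],[25,-27,0,0],[20,-20,0,0],[10,-10,0,0]]' | tail -c 400; python3 -m handwheel '[[0,0,0,0]]'
python3 - <<'E'
from h import *
from scipy.spatial.transform import Rotation as Ro
f=grab('wrist');cv2.imwrite('pics/w0.png',f['image'][:,:,::-1]);W=cloud(f);np.savez('/tmp/w',im=f['image'],W=W)
print(np.array(f['hand_eye']).round(2))
im=f['image'];hsv=cv2.cvtColor(im,cv2.COLOR_RGB2HSV);z=W[...,2]
o=cv2.inRange(hsv,(5,150,60),(18,255,255)).astype(bool)
tp=W[o&(z>62)&(z<80)]
if len(tp): print('tab top',len(tp),tp.mean(0).round(1),cv2.minAreaRect(tp[:,:2].astype(np.float32)))
E
```

```text
time_s: 0.52
ee_pos: [240.1, -425.3, 221.9]
tool_rot: [-0.001, 0.991, 0.137, -0.0]
wrist_force: [0.5, 0.2, 0.9]
opening: 88.1
grip_force: 0.0
time_s: 0.93
ee_pos: [323.8, -261.4, 222.3]
tool_rot: [-0.0, 0.991, 0.137, -0.0]
wrist_force: [2.3, -0.8, 0.1]
opening: 88.1
grip_force: 0.0
time_s: 1.35
ee_pos: [395.3, -124.9, 222.3]
tool_rot: [-0.001, 0.99, 0.139, 0.0]
wrist_force: [-0.3, -1.1, 0.1]
opening: 87.7
grip_force: 0.0
time_s: 1.43
ee_pos: [395.3, -125.3, 222.2]
tool_rot: [-0.001, 0.99, 0.139, -0.0]
wrist_force: [0.2, 0.3, -0.1]
opening: 87.9
grip_force: 0.0
[[   0.     -0.97   -0.24   66.92]
 [   1.      0.      0.      1.18]
 [  -0.     -0.24    0.97 -162.83]
 [   0.      0.      0.      1.  ]]
tab top 466 [431.6 -53.7  71.5] ((431.52752685546875, -53.170074462890625), (24.90374183654785, 16.785303115844727), 69.71543884277344)
```

View pics/w0.png

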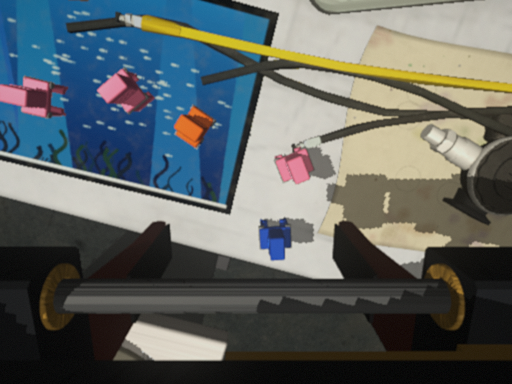

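The wrist view shows the orange tab at about (193,126), a clean rectangle. The pink clip is at (125,92), and the hose passes above it.

```bash
python3 -m handwheel '[[0,0,0,-0.117],[0,0,0,-0.117],[0,0,0,-0.117],[0,0,0,-0.117],[0,0,0,-0.117]]' 0.42 >/dev/null;  python3 -m handwheel '[[0,0,0,-0.117],[0,0,0,-0.117],[0,0,0,-0.117],[0,0,0,0],[0,0,0,0]]'
cat > clip.py <<'E'
from h import *
from scipy.spatial.transform import Rotation as Ro
f=grab('wrist');W=cloud(f);np.savez('/tmp/w',im=f['image'],W=W)
im=f['image'];hsv=cv2.cvtColor(im,cv2.COLOR_RGB2HSV);z=W[...,2]
o=cv2.inRange(hsv,(5,150,60),(18,255,255)).astype(bool)
tp=W[o&(z>64)&(z<80)];r=cv2.minAreaRect(tp[:,:2].astype(np.float32))
print('tab top',len(tp),tp.mean(0).round(1),r)
q=f['s']['tool_rot'];M=Ro.from_quat([q[1],q[2],q[3],q[0]]).as_matrix();print('tool x ang',np.degrees(np.arctan2(M[1,0],M[0,0])))
print('delta tool',M.T@(np.array([*r[0],69-28-0])-f['s']['ee_pos']))
pk=cv2.inRange(hsv,(150,60,60),(178,255,255)).astype(bool)&(z>10)
d=(W[pk]-np.array([*r[0],0]))@M; 
print('pink in tool frame rel. clip', [d[np.argsort(np.hypot(d[:,0],d[:,1]))[i]].round() for i in (0,20,60)])
near=(np.abs((W-np.array([*r[0],0]))@M)[...,:2].max(-1)<55)&~o&(z>12)
print('other near',near.sum(),np.nanmedian((W[near]-np.array([*r[0],0]))@M,0) if near.any() else '')
E
python3 clip.py
```

```text
time_s: 2.32
ee_pos: [394.0, -128.7, 222.5]
tool_rot: [-0.0, 0.824, 0.567, -0.0]
wrist_force: [-0.1, -0.1, -0.1]
opening: 50.9
grip_force: 0.0
tab top 466 [430.6 -52.8  72. ] ((430.6253662109375, -52.6336669921875), (25.023609161376953, 15.204129219055176), 69.74855041503906)
tool x ang 69.0825750793474
delta tool [ 84.18157369   7.08440879 181.42956002]
pink in tool frame rel. clip [array([ 12.,  -1., -73.]), array([ 58.,  -9., -37.]), array([ 60., -11., -19.])]
other near 12889 [ -51.57197745   21.09811434 -322.7398453 ]
```

```bash
python3 -m handwheel '[[21,2,20,-0.012],[21,2,25,0],[21,2,30,0],[21,1,25,0],[0,0,10,0]]' >/dev/null;  python3 -m handwheel '[[0,0,0,0]]'; python3 clip.py
```

```text
time_s: 2.87
ee_pos: [428.3, -50.8, 109.5]
tool_rot: [-0.002, 0.819, 0.574, -0.002]
wrist_force: [-0.8, -0.3, -0.7]
opening: 51.1
grip_force: 0.0
tab top 925 [431.6 -50.8  71.9] ((431.0511169433594, -51.92969512939453), (26.088735580444336, 15.308109283447266), 70.3974838256836)
tool x ang 70.04350904659157
delta tool [-2.55552866e-02  3.33273972e+00  6.84751116e+01]
pink in tool frame rel. clip [array([ 13.,   4., -37.]), array([  11.,  -31., -119.]), array([ 58., -10., -37.])]
other near 59605 [  23.00399373   -1.42885976 -213.7819718 ]
```

```bash
python3 -m handwheel '[[0,3,15,0],[0,0,20,0],[0,0,18,0],[0,0,9,0],[0,0,5,0]]';  python3 -m handwheel '[[0,0,0,0],[0,0,0,0],[0,0,0,0],[0,0,0,0],[0,0,0,0]]' 1; python3 -m handwheel '[[0,0,0,0],[0,0,0,0],[0,0,0,0]]'
```

```text
time_s: 3.33
ee_pos: [432.7, -53.3, 45.9]
tool_rot: [0.0, 0.819, 0.573, 0.0]
wrist_force: [0.4, 0.2, 0.1]
opening: 50.9
grip_force: 0.0
time_s: 3.75
ee_pos: [433.2, -52.4, 46.6]
tool_rot: [0.001, 0.819, 0.574, 0.0]
wrist_force: [0.3, 0.9, 1.2]
opening: 21.1
grip_force: 0.1
time_s: 4.0
ee_pos: [433.0, -52.3, 46.2]
tool_rot: [0.0, 0.819, 0.574, 0.0]
wrist_force: [-0.5, 0.4, 2.8]
opening: 15.7
grip_force: 30.0
```

```bash
python3 -m handwheel '[[0,0,0,0],[0,0,0,0],[0,0,0,0],[0,0,2,0],[0,0,2,0]]' 0.7;  python3 -m handwheel '[[0,0,0,0],[0,0,0,0],[0,0,0,0],[0,0,0,0],[0,0,0,0]]' 1; python3 -m handwheel '[[0,0,0,0],[0,0,0,0],[0,0,0,0]]'
python3 -m handwheel '[[0,0,-5,0],[0,0,-15,0],[0,0,-30,0],[0,0,-30,0],[0,0,-30,0]]'; python3 -m handwheel '[[0,0,-30,0],[0,0,-20,0],[0,0,0,0]]'
python3 - <<'E'
from h import *
# tube line fit & collar from wrist-free static clouds, plus wrist picture now
for n in ['scene','side']:
    a=np.load(f'/tmp/{n}.npz');im,W=a['im'],a['W'];x,y,z=np.moveaxis(W,-1,0)
    hsv=cv2.cvtColor(im,cv2.COLOR_RGB2HSV)
    t=(z>75)&(z<112)&(x>490)&(x<590)&(y>85)&(y<345)
    p=W[t];print(len(p))
    # per y-bin ridge
    B=[]
    for y0 in range(90,340,12):
        q=p[abs(p[:,1]-y0)<6]
        if len(q)>5: B.append([y0,q[:,0].min(),q[:,0].max(),np.median(q[:,0]),np.percentile(q[:,2],95)])
    B=np.array(B);print(B.round(0).tolist())
    c=np.polyfit(B[:,0],(B[:,1]+B[:,2])/2,1);print('fit x=',c,'ang',np.degrees(np.arctan(-c[0])),'x at 216',np.polyval(c,216))
    br=cv2.inRange(hsv,(12,80,80),(28,255,255)).astype(bool)&t
    print('brass',br.sum(),np.percentile(W[br],[3,50,97],axis=0).round(1).tolist())
f=grab('side');cv2.imwrite('pics/side1.png',cv2.resize(f['image'][100:360,100:400,::-1],None,fx=2.2,fy=2.2))
E
```

```text
time_s: 4.42
ee_pos: [432.7, -52.3, 41.4]
tool_rot: [-0.0, 0.819, 0.574, -0.0]
wrist_force: [-0.0, -0.4, 0.2]
opening: 26.4
grip_force: 0.0
time_s: 4.83
ee_pos: [432.7, -52.3, 41.6]
tool_rot: [-0.0, 0.819, 0.574, -0.0]
wrist_force: [0.6, 0.9, -0.1]
opening: 15.9
grip_force: 30.0
time_s: 5.08
ee_pos: [432.7, -52.3, 41.6]
tool_rot: [-0.0, 0.819, 0.574, 0.0]
wrist_force: [-0.4, -0.5, -0.5]
opening: 16.2
grip_force: 30.0
time_s: 5.5
ee_pos: [432.4, -52.3, 153.0]
tool_rot: [-0.0, 0.819, 0.574, -0.0]
wrist_force: [1.7, -0.4, -1.5]
opening: 15.9
grip_force: 30.0
time_s: 5.75
ee_pos: [434.4, -52.7, 207.5]
tool_rot: [0.003, 0.819, 0.574, 0.003]
wrist_force: [-0.5, 0.4, -0.4]
opening: 15.9
grip_force: 30.0
790
[[90.0, 552.0, 577.0, 562.0, 103.0], [102.0, 549.0, 573.0, 561.0, 102.0], [114.0, 546.0, 578.0, 556.0, 103.0], [126.0, 544.0, 576.0, 551.0, 102.0], [138.0, 546.0, 571.0, 554.0, 101.0], [150.0, 544.0, 566.0, 550.0, 102.0], [162.0, 542.0, 563.0, 548.0, 102.0], [174.0, 538.0, 557.0, 547.0, 103.0], [186.0, 536.0, 556.0, 545.0, 101.0], [198.0, 535.0, 551.0, 541.0, 102.0], [210.0, 532.0, 553.0
[... 805 characters left out ...]
54.0, 104.0], [174.0, 542.0, 562.0, 552.0, 103.0], [186.0, 539.0, 562.0, 548.0, 103.0], [198.0, 537.0, 559.0, 548.0, 103.0], [210.0, 535.0, 556.0, 543.0, 103.0], [222.0, 532.0, 554.0, 541.0, 103.0], [234.0, 530.0, 551.0, 538.0, 103.0], [246.0, 518.0, 548.0, 531.0, 109.0], [258.0, 517.0, 554.0, 531.0, 109.0], [270.0, 522.0, 552.0, 535.0, 104.0], [282.0, 520.0, 541.0, 528.0, 103.0], [294.0, 518.0, 539.0, 527.0, 103.0], [306.0, 510.0, 540.0, 522.0, 103.0], [318.0, 507.0, 539.0, 518.0, 104.0], [330.0, 510.0, 537.0, 521.0, 102.0]]
fit x= [-2.03298679e-01  5.88213930e+02] ang 11.49154781100788 x at 216 544.3014151100838
brass 160 [[519.2, 248.1, 84.6], [532.0, 258.6, 104.3], [549.3, 265.4, 109.5]]
```

View pics/side1.png

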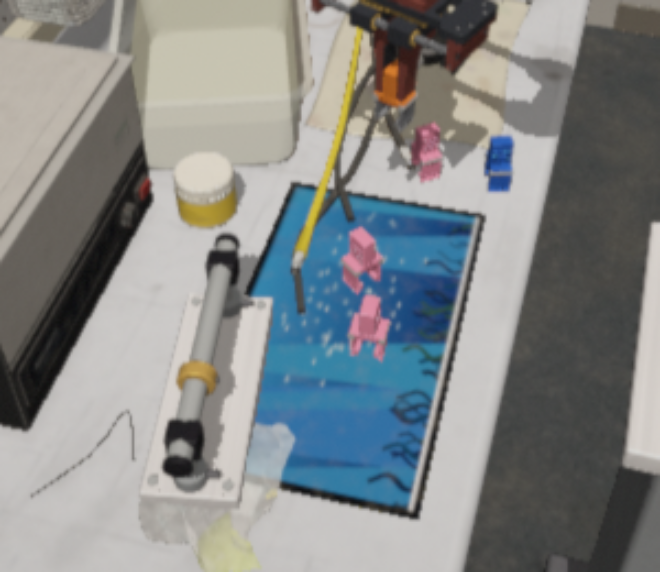

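The clip hangs from the gripper in this view, at about (397,95), and the tube is clear. Next I turn it to the tube's angle and approach.

```bash
python3 -m handwheel '[[0,0,0,-0.109],[0,0,0,-0.109],[0,0,0,-0.109],[0,0,0,-0.109],[0,0,0,-0.109]]' >/dev/null;  python3 -m handwheel '[[15,15,0,0],[20,20,0,0],[20,20,0,0],[20,20,0,0],[20,20,0,0]]' >/dev/null; python3 -m handwheel '[[20,20,0,0],[20,20,0,0],[20,15,0,0],[12,8,0,0],[0,0,0,0]]';python3 -m handwheel '[[0,0,0,0]]'
cat > tube.py <<'E'
from h import *
from scipy.spatial.transform import Rotation as Ro
f=grab('wrist');W=cloud(f);im=f['image'];hsv=cv2.cvtColor(im,cv2.COLOR_RGB2HSV);x,y,z=np.moveaxis(W,-1,0)
q=f['s']['tool_rot'];M=Ro.from_quat([q[1],q[2],q[3],q[0]]).as_matrix();ee=np.array(f['s']['ee_pos'])
print('ee',ee.round(1),'ang x',np.degrees(np.arctan2(M[1,0],M[0,0])))
import sys
cv2.imwrite('pics/'+sys.argv[1],im[:,:,::-1])
t=(z>78)&(z<112)&(x>490)&(x<600)&(hsv[...,1]<60)&(y>130)&(y<245)
p=W[t];B=[]
for y0 in range(134,240,8):
    g=p[abs(p[:,1]-y0)<4]
    if len(g)>20: B.append([y0,*np.percentile(g[:,0],[1,99]),np.percentile(g[:,2],95)])
B=np.array(B)
if len(B):
    print(B.round(1).tolist());m=(B[:,1]+B[:,2])/2;c=np.polyfit(B[:,0],m,1);print('ang',90+np.degrees(np.arctan(-c[0])),'x182',np.polyval(c,182))
    X=np.array([np.polyval(c,182),182,0]);print('delta tool to bare',(M.T@(X-ee)).round(1))
br=cv2.inRange(hsv,(12,80,80),(28,255,255)).astype(bool)&(z>70)&(z<115)
if br.any(): print('brass',br.sum(),np.percentile(W[br],[3,50,97],axis=0).round(1).tolist())
b=cv2.inRange(hsv,(5,150,60),(18,255,255)).astype(bool)&(z>120)&(z<260); d=(W[b]-ee)@M
if b.any(): print('clip tool',np.percentile(d,[2,50,98],axis=0).round(1).tolist())
E
python3 tube.py w1.png
```

```text
time_s: 7.05
ee_pos: [554.7, 144.5, 199.1]
tool_rot: [-0.001, 0.633, 0.774, -0.001]
wrist_force: [0.2, 0.3, -1.3]
opening: 16.0
grip_force: 30.0
time_s: 7.13
ee_pos: [554.4, 142.3, 200.2]
tool_rot: [-0.001, 0.634, 0.774, -0.001]
wrist_force: [-0.7, -0.0, -1.4]
opening: 15.7
grip_force: 30.0
ee [554.4 142.3 200.2] ang x 101.34951632412078
[[134.0, 550.1, 568.0, 102.5], [142.0, 548.8, 570.6, 102.4], [150.0, 547.1, 568.9, 102.3], [158.0, 545.6, 568.1, 102.3], [166.0, 544.1, 566.4, 102.4], [174.0, 542.5, 564.6, 102.2], [182.0, 540.9, 562.9, 102.4], [190.0, 539.5, 561.1, 102.2], [198.0, 537.8, 559.4, 102.4], [206.0, 535.2, 557.7, 102.4], [214.0, 533.8, 555.9, 102.5], [222.0, 532.2, 554.1, 102.3], [230.0, 530.6, 552.6, 102.4], [238.0, 529.1, 551.6, 102.3]]
ang 101.20266363565999 x182 551.4833307348872
delta tool to bare [ 39.6   5.5 200.1]
brass 1006 [[521.5, 244.9, 97.6], [536.6, 253.3, 106.6], [552.1, 261.7, 109.5]]
clip tool [[-6.1, -11.8, -51.7], [9.6, 0.6, -30.1], [12.0, 13.1, 3.9]]
```

View pics/w1.png

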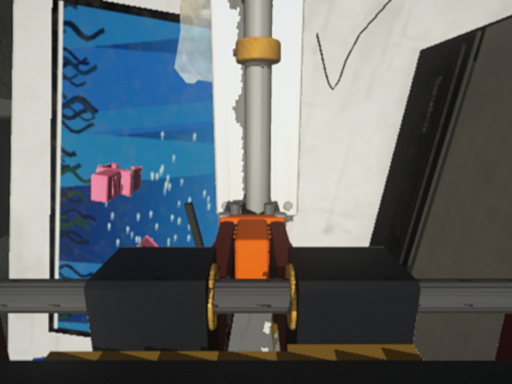

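The wrist view shows the clip held square, its tab at about (253,250). The tube is at column 258 with the collar at (258,50). I correct by 5 mm sideways and start down.

```bash
python3 -m handwheel '[[15,2,0,0],[15,2,0,0],[10,1,10,0],[0,0,20,0],[0,0,15,0]]' >/dev/null;  python3 -m handwheel '[[0,0,8,0],[0,0,0,0],[0,0,0,0]]'; python3 tube.py w2.png
```

```text
time_s: 7.85
ee_pos: [551.7, 181.9, 148.3]
tool_rot: [-0.0, 0.634, 0.773, -0.0]
wrist_force: [-0.2, -0.4, 0.7]
opening: 15.8
grip_force: 30.0
ee [551.7 181.9 148.3] ang x 101.24251360475854
[[182.0, 543.7, 560.3, 102.3], [190.0, 539.2, 560.9, 102.4], [198.0, 537.2, 559.9, 102.4], [206.0, 535.7, 558.0, 102.4], [214.0, 534.2, 556.4, 102.3], [222.0, 532.9, 554.8, 102.4], [230.0, 530.8, 553.1, 102.3], [238.0, 529.0, 551.2, 102.3]]
ang 101.72909917045847 x182 551.8974781429886
delta tool to bare [1.000e-01 3.000e-01 1.483e+02]
brass 1355 [[521.6, 245.7, 97.8], [537.0, 254.1, 106.7], [552.2, 262.2, 109.6]]
clip tool [[-5.9, -30.9, -108.7], [11.1, 1.0, -30.7], [29.7, 29.6, 2.8]]
```

Aligned within a millimetre. Now down by feel.

```bash
p(){ grep -E 'time|ee_pos|wrist_f'|tr '\n' ' '; echo; }; python3 -m handwheel '[[0,0,4,0],[0,0,4,0],[0,0,2,0],[0,0,0,0]]' |p; python3 -m handwheel '[[0,0,1.5,0],[0,0,1.5,0],[0,0,0,0]]'|p;  python3 -m handwheel '[[0,0,1,0],[0,0,1,0],[0,0,0,0]]'|p; python3 -m handwheel '[[0,0,1,0],[0,0,1,0],[0,0,0,0]]'|p
```

```text
time_s: 8.23 ee_pos: [551.9, 182.5, 138.1] wrist_force: [0.1, 0.6, -1.0] 
time_s: 8.48 ee_pos: [552.0, 182.6, 135.3] wrist_force: [0.2, -0.3, -0.5] 
time_s: 8.73 ee_pos: [552.0, 182.6, 133.4] wrist_force: [-0.8, -0.1, -1.0] 
time_s: 8.98 ee_pos: [552.0, 182.6, 131.3] wrist_force: [-1.2, 0.6, -1.3]
```

```bash
p(){ grep -E 'time|ee_pos|wrist_f'|tr '\n' ' '; echo; }; for i in 1; do python3 -m handwheel '[[0,0,1,0],[0,0,1,0],[0,0,0,0]]' |p; python3 -m handwheel '[[0,0,1,0],[0,0,0,0]]'|p;  python3 -m handwheel '[[0,0,1,0],[0,0,0,0]]'|p; python3 -m handwheel '[[0,0,1,0],[0,0,0,0]]'|p; done
```

```text
time_s: 9.23 ee_pos: [551.4, 182.5, 130.0] wrist_force: [-3.3, -1.3, 4.2] 
time_s: 9.4 ee_pos: [551.5, 182.5, 129.5] wrist_force: [-4.4, -0.4, 6.7] 
time_s: 9.57 ee_pos: [551.8, 182.6, 129.0] wrist_force: [-6.6, -2.5, 7.0] 
time_s: 9.73 ee_pos: [552.1, 182.7, 128.5] wrist_force: [-4.6, -0.4, 8.1]
```

Contact came at about 130.8, which puts the axis near 89. There is a side force towards -x, so I ease sideways and carry on.

```bash
p(){ grep -E 'time|ee_pos|wrist_f'|tr '\n' ' '; echo; }; python3 -m handwheel '[[0,-0.8,0,0],[0,0,0,0]]' |p; python3 -m handwheel '[[0,-0.4,1,0],[0,0,0,0]]'|p;  python3 -m handwheel '[[0,0,1,0],[0,0,0,0]]'|p; python3 -m handwheel '[[0,0,1,0],[0,0,0,0]]'|p
```

```text
time_s: 9.9 ee_pos: [551.9, 182.6, 128.5] wrist_force: [-3.3, -0.8, 7.8] 
time_s: 10.07 ee_pos: [551.9, 182.7, 128.3] wrist_force: [-2.0, -0.5, 8.8] 
time_s: 10.23 ee_pos: [552.0, 182.7, 127.6] wrist_force: [-2.6, 0.1, 11.7] 
time_s: 10.4 ee_pos: [552.0, 182.6, 126.5] wrist_force: [-2.9, 0.1, 9.0]
```

```bash
p(){ grep -E 'time|ee_pos|wrist_f'|tr '\n' ' '; echo; }; python3 -m handwheel '[[0,-0.4,1,0],[0,0,0,0]]' |p; python3 -m handwheel '[[0,0,1,0],[0,0,0,0]]'|p;  python3 -m handwheel '[[0,0,1,0],[0,0,0,0]]'|p; python3 -m handwheel '[[0,0,1,0],[0,0,0,0]]'|p; python3 -m handwheel '[[0,0,1,0],[0,0,0,0]]'|p
```

```text
time_s: 10.57 ee_pos: [551.6, 182.6, 125.1] wrist_force: [-1.3, 0.0, 6.9] 
time_s: 10.73 ee_pos: [551.5, 182.5, 123.3] wrist_force: [-0.7, 1.0, 4.5] 
time_s: 10.9 ee_pos: [551.2, 182.4, 121.4] wrist_force: [0.5, -0.0, 2.3] 
time_s: 11.07 ee_pos: [550.7, 182.3, 119.0] wrist_force: [1.7, -0.2, -1.5] 
time_s: 11.23 ee_pos: [550.4, 182.2, 117.4] wrist_force: [1.9, 1.3, -3.6]
```

```bash
p(){ grep -E 'time|ee_pos|wrist_f'|tr '\n' ' '; echo; }; python3 -m handwheel '[[0,0,1,0],[0,0,0,0]]' |p; python3 -m handwheel '[[0,0,1,0],[0,0,0,0]]'|p;  python3 -m handwheel '[[0,0,1,0],[0,0,0,0]]'|p; python3 -m handwheel '[[0,0,1,0],[0,0,0,0]]'|p; python3 -m handwheel '[[0,0,1,0],[0,0,0,0]]'|p
```

```text
time_s: 11.4 ee_pos: [550.2, 182.2, 116.3] wrist_force: [2.5, -0.0, -6.6] 
time_s: 11.57 ee_pos: [550.2, 182.2, 115.6] wrist_force: [3.1, -1.0, -7.8] 
time_s: 11.73 ee_pos: [550.3, 182.2, 114.9] wrist_force: [1.7, 0.2, -6.9] 
time_s: 11.9 ee_pos: [550.3, 182.2, 114.1] wrist_force: [2.9, -0.1, -6.7] 
time_s: 12.07 ee_pos: [550.3, 182.2, 113.2] wrist_force: [1.7, 1.0, -7.8]
```

```bash
p(){ grep -E 'time|ee_pos|wrist_f'|tr '\n' ' '; echo; }; python3 -m handwheel '[[0,0.3,1,0],[0,0,0,0]]' |p; python3 -m handwheel '[[0,0,1,0],[0,0,0,0]]'|p;  python3 -m handwheel '[[0,0,0.7,0],[0,0,0,0]]'|p;  python3 -m handwheel '[[0,0,0.7,0],[0,0,0,0]]'|p
```

```text
time_s: 12.23 ee_pos: [550.5, 182.3, 112.2] wrist_force: [1.7, 0.2, -6.6] 
time_s: 12.4 ee_pos: [550.9, 182.4, 111.6] wrist_force: [2.3, -0.3, -6.3] 
time_s: 12.57 ee_pos: [551.0, 182.4, 111.3] wrist_force: [2.3, -0.7, -3.9] 
time_s: 12.73 ee_pos: [551.0, 182.4, 111.2] wrist_force: [-0.1, -0.2, -0.6]
```

```bash
p(){ grep -E 'time|ee_pos|wrist_f'|tr '\n' ' '; echo; }; python3 -m handwheel '[[0,0,0.7,0],[0,0,0,0]]' |p; python3 -m handwheel '[[0,0,0.7,0],[0,0,0,0]]'|p;  python3 -m handwheel '[[0,0,0.5,0],[0,0,0,0]]'|p; python3 - <<'E'
from h import *
f=grab('side');cv2.imwrite('pics/side2.png',cv2.resize(f['image'][190:350,130:290,::-1],None,fx=3.5,fy=3.5,interpolation=2))
E
```

```text
time_s: 12.9 ee_pos: [551.1, 182.4, 111.2] wrist_force: [-2.0, -1.6, 5.3] 
time_s: 13.07 ee_pos: [551.2, 182.5, 111.1] wrist_force: [-2.8, -1.0, 7.3] 
time_s: 13.23 ee_pos: [551.2, 182.5, 111.1] wrist_force: [-3.7, -1.3, 10.3]
```

View pics/side2.png

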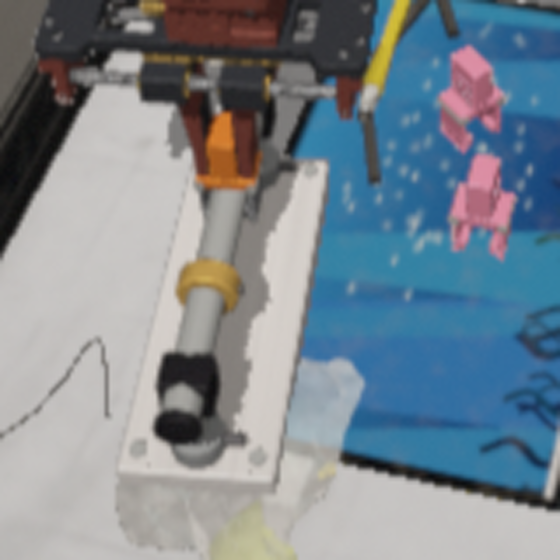

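The clip sits home on the tube at about (225,165) in the crop, with the collar at (210,285). The hard stop held to 10 N with no further sinking. I relax the push and slide.

```bash
p(){ grep -E 'time|ee_pos|wrist_f'|tr '\n' ' '; echo; }; python3 -m handwheel '[[0,-0.5,-1,0],[0,0,-0.8,0],[0,0,0,0]]' |p; python3 -m handwheel '[[1,0,0,0],[1,0,0,0],[2,0,0,0],[2,0,0,0],[2,0,0,0]]'|p;  python3 -m handwheel '[[2.5,0,0,0],[2.5,0,0,0],[2.5,0,0,0],[2.5,0,0,0]]'|p; 
```

```text
time_s: 13.53 ee_pos: [551.0, 182.4, 111.2] wrist_force: [-0.1, 0.3, 5.2] 
time_s: 13.95 ee_pos: [549.4, 190.0, 111.2] wrist_force: [1.1, -1.5, 7.1] 
time_s: 14.28 ee_pos: [547.4, 199.8, 111.1] wrist_force: [0.7, -0.1, 6.0]
```

```bash
p(){ grep -E 'time|ee_pos|wrist_f'|tr '\n' ' '; echo; }; python3 -m handwheel '[[2,0,-0.7,0],[2,0,0,0],[2.5,0,0,0],[2.5,0,0,0]]' |p; python3 -m handwheel '[[2,0,0,0],[2,0,0,0],[2,0,0,0],[2,0,0,0]]'|p;  python3 -m handwheel '[[2,0,0,0],[2,0,0,0],[2,0,0,0]]'|p; python3 -m handwheel '[[1,0,0,0],[1,0,0,0],[0,0,0,0]]'|p;
```

```text
time_s: 14.62 ee_pos: [545.4, 208.8, 111.1] wrist_force: [3.5, 0.2, 3.8] 
time_s: 14.95 ee_pos: [543.8, 216.7, 111.2] wrist_force: [3.6, -1.2, 6.3] 
time_s: 15.2 ee_pos: [542.6, 222.6, 111.2] wrist_force: [3.8, -0.6, 4.9] 
time_s: 15.45 ee_pos: [542.1, 224.8, 111.1] wrist_force: [3.6, -0.2, 5.0]
```

```bash
p(){ grep -E 'time|ee_pos|wrist_f'|tr '\n' ' '; echo; }; python3 -m handwheel '[[1,0.6,-0.5,0],[1,0,0,0],[0,0,0,0]]' |p; python3 -m handwheel '[[1,0,0,0],[1,0,0,0],[0,0,0,0]]'|p;  python3 -m handwheel '[[1,0,0,0],[1,0,0,0],[0,0,0,0]]'|p; python3 -m handwheel '[[1,0,0,0],[0,0,0,0]]'|p;python3 -m handwheel '[[1,0,0,0],[0,0,0,0]]'|p
```

```text
time_s: 15.7 ee_pos: [541.8, 226.8, 111.2] wrist_force: [1.7, 0.5, 4.4] 
time_s: 15.95 ee_pos: [541.5, 228.6, 111.2] wrist_force: [1.3, -0.4, 4.5] 
time_s: 16.2 ee_pos: [541.1, 230.6, 111.2] wrist_force: [1.6, 0.0, 3.5] 
time_s: 16.37 ee_pos: [540.9, 231.5, 111.2] wrist_force: [1.0, -0.5, 4.3] 
time_s: 16.53 ee_pos: [540.7, 232.5, 111.2] wrist_force: [0.4, -0.8, 3.4]
```

```bash
p(){ grep -E 'time|ee_pos|wrist_f'|tr '\n' ' '; echo; }; python3 -m handwheel '[[0.7,0,0,0],[0,0,0,0]]' |p; python3 -m handwheel '[[0.7,0,0,0],[0,0,0,0]]'|p;  python3 -m handwheel '[[0.7,0,0,0],[0,0,0,0]]'|p; python3 -m handwheel '[[0.7,0,0,0],[0,0,0,0]]'|p
```

```text
time_s: 16.7 ee_pos: [540.6, 233.1, 111.2] wrist_force: [0.3, -0.6, 2.4] 
time_s: 16.87 ee_pos: [540.5, 233.8, 111.2] wrist_force: [1.1, -0.2, 3.1] 
time_s: 17.03 ee_pos: [540.4, 234.5, 111.2] wrist_force: [1.0, -0.2, 2.5] 
time_s: 17.2 ee_pos: [540.4, 234.6, 111.2] wrist_force: [1.0, -3.2, 3.6]
```

Contact at y ≈ 234.6. I build a firm push of about 10 N and hold.

```bash
p(){ grep -E 'time|ee_pos|wrist_f'|tr '\n' ' '; echo; }; python3 -m handwheel '[[0.7,0,0,0],[0,0,0,0]]' |p; python3 -m handwheel '[[0.7,0,0,0],[0,0,0,0]]'|p;  python3 -m handwheel '[[0.6,0,0,0],[0,0,0,0]]'|p
```

```text
time_s: 17.37 ee_pos: [540.3, 234.7, 111.2] wrist_force: [0.8, -5.8, 2.5] 
time_s: 17.53 ee_pos: [540.3, 234.7, 111.2] wrist_force: [1.3, -8.0, 2.9] 
time_s: 17.7 ee_pos: [540.3, 234.8, 111.2] wrist_force: [1.1, -8.5, 4.1]
```

```bash
p(){ grep -E 'time|ee_pos|wrist_f'|tr '\n' ' '; echo; }; python3 -m handwheel '[[0.5,0,0,0],[0,0,0,0],[0,0,0,0],[0,0,0,0],[0,0,0,0]]' |p; python3 -m handwheel '[[0,0,0,0],[0,0,0,0],[0,0,0,0],[0,0,0,0],[0,0,0,0]]' |p; python3 -m handwheel '[[0,0,0,0],[0,0,0,0],[0,0,0,0],[0,0,0,0],[0,0,0,0]]' |p; python3 -m handwheel '[[0,0,0,0],[0,0,0,0],[0,0,0,0]]' |p
```

```text
time_s: 18.12 ee_pos: [540.3, 234.8, 111.2] wrist_force: [2.4, -10.2, 4.3] 
time_s: 18.53 ee_pos: [540.3, 234.8, 111.2] wrist_force: [0.7, -10.2, 3.9] 
time_s: 18.95 ee_pos: [540.3, 234.8, 111.2] wrist_force: [1.2, -10.3, 3.2] 
time_s: 19.2 ee_pos: [540.3, 234.8, 111.2] wrist_force: [1.2, -11.0, 3.7]
```

```bash
p(){ grep -E 'time|ee_pos|wrist_f|open|grip'|tr '\n' ' '; echo; }; python3 -m handwheel '[[-0.8,0,-0.6,0],[-0.5,0,0,0],[0,0,0,0]]' |p; python3 -m handwheel '[[0,0,0,0],[0,0,0,0],[0,0,0,0],[0,0,0,0],[0,0,0,0]]' 0.55 |p; python3 -m handwheel '[[0,0,-2,0],[0,0,-5,0],[0,0,-10,0],[0,0,-20,0],[0,0,-30,0]]' |p; python3 -m handwheel '[[-20,0,-20,0],[-20,0,0,0],[-10,0,0,0],[0,0,0,0]]' |p
python3 - <<'E'
from h import *
f=grab('side');cv2.imwrite('pics/side3.png',cv2.resize(f['image'][190:350,130:290,::-1],None,fx=3.5,fy=3.5,interpolation=2))
E
python3 tube.py w3.png
```

```text
time_s: 19.45 ee_pos: [540.3, 234.7, 111.3] wrist_force: [1.8, -5.7, 1.0] opening: 15.8 grip_force: 30.0 
time_s: 19.87 ee_pos: [539.9, 236.6, 111.7] wrist_force: [1.0, 0.5, -0.7] opening: 38.9 grip_force: 0.0 
time_s: 20.28 ee_pos: [539.0, 235.9, 177.6] wrist_force: [0.2, -0.6, 0.3] opening: 39.5 grip_force: 0.0 
time_s: 20.62 ee_pos: [550.4, 185.6, 199.7] wrist_force: [0.9, -0.5, -0.4] opening: 39.6 grip_force: 0.0 
ee [549.9 186.6 198.8] ang x 101.18469417944512
[[134.0, 551.2, 577.5, 102.2], [142.0, 548.5, 571.3, 102.2], [150.0, 547.1, 569.5, 102.3], [158.0, 545.5, 567.9, 102.3], [166.0, 544.1, 566.2, 102.3], [174.0, 542.6, 564.5, 102.1], [182.0, 540.9, 562.8, 102.2], [190.0, 539.5, 561.2, 102.4], [198.0, 537.0, 559.6, 102.2], [206.0, 535.6, 557.8, 102.5], [214.0, 525.5, 556.3, 103.0], [222.0, 523.9, 562.3, 108.8], [230.0, 522.4, 561.5, 107.8]]
ang 102.95782689148842 x182 551.6234596429399
delta tool to bare [ -4.9   0.9 198.8]
brass 976 [[521.9, 238.7, 98.4], [537.5, 252.9, 107.0], [553.7, 262.1, 111.4]]
clip tool [[35.5, -7.3, 55.3], [48.4, 0.3, 56.8], [60.2, 8.6, 68.0]]
```

View pics/side3.png

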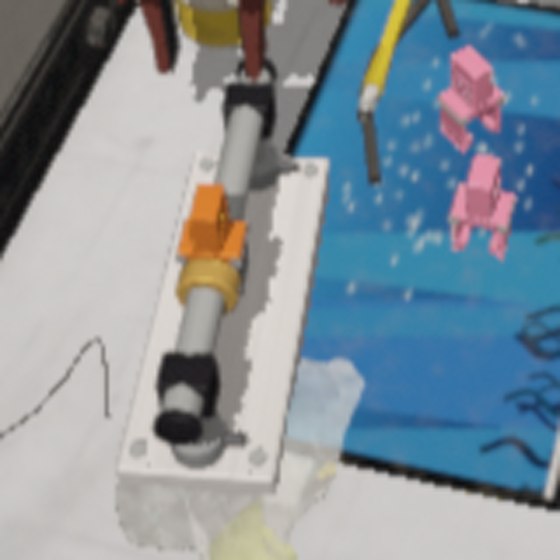

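View pics/w3.png

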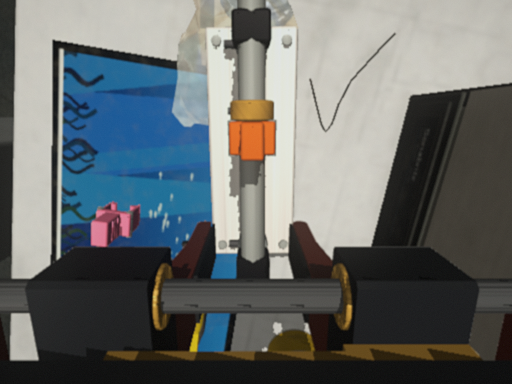

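The clip stands upright at the collar: tab at (252,138), collar at (252,110), no gap. The gripper is clear, so I hand in.

```bash
python3 -c "
from plant import manip
print(manip.sign_off())"
```

```text
the job is handed in; nothing more can be done
None
```

The orange clip is snapped fully home on the tube; it was slid to the brass collar, held there at about 10 N for over a second and released, and the job was handed in at about 21 s with the jar and regulator not touched.

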